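# Index the target carriage to the camera and set up the target plate

### The arm

A 7-joint arm with a two-finger parallel gripper is mounted at the origin on a cart in front of the work surface, level with it; the furniture and walls round the work are solid. World frame = base frame: x ahead of the robot, y to its left, z up, the work surface at z = 0. Lengths are in m, angles in rad, forces in N, time in s.
With the tool pointing down it reaches from about 0.425 to 1.025 m from the base axis. Payload 9.4 kg.
Tool frame: the origin (TCP) lies between the finger pads; the fingertips stand nose_length ahead of it and the grasp point (between the pads) lies 3 mm ahead of it (nose_length is the distance from the TCP to the fingertips, in m); z points along the fingers, y is the line along which they close (so a half turn about z gives the same grasp; the last joint's range is limited). The gripper opens to 85 mm and grips with 20 to 120 N. Pads are 22 mm wide; open, the fingers measure 114 mm over their backs; the gripper's body (76 mm by 85 mm) begins 54 mm behind the grasp point. The pads swing forward as they close: fully open they stand 13 mm farther back than shut.
Start: joints at [1.145, 0.599, -0.003, 1.599, 0.002, 0.943, -0.08], TCP at [0.248, -0.681, 0.253] pointing down, gripper open.
Joint ranges: [-2.57, 2.57], [-0.35, 1.97], [-1.29, 1.29], [0.11, 2.56], [-1.05, 4.19], [0.11, 1.86], [-2.63, 2.63]. Speed limits (rad/s): [2.22, 2.22, 3.01, 3.01, 3.14, 3.14, 3.14].

### API

Orientations are given as a 3x3 rotation matrix whose columns are the frame's x, y, z axes.
In Python, from cell import * gives the robot as it stands.
- The arm moves only by the tool apply_moves, never from a script. Its argument "commands" is a list that holds one entry, the list of rows, each a list of 5 numbers: the shift along the world's x, y, z as a fraction of full scale, then the turn about the world's z as a fraction of full scale, then the finger opening in mm, from 0 to 85.4. A call has 1 to 8 rows; each row is the pose to reach, as a shift and turn from the pose commanded when the call began, turning the shorter way round; what a row does not reach only later rows make up. Full scale, the value 1, is 0.5 m for a shift and pi rad for a turn. A row lasts 1/8 s, in which the tool goes at most 62.5 mm and 10.7 degrees, less where a joint would pass 70% of its speed; a pose out of reach is approached as far as the arm can. A call with a number of a shift or a turn outside -1 to 1 is refused whole. A call with a gripper value outside its range is refused whole. The fingers move at their own pace and stop on an object; "squeeze" is the grip in N (left out, the last holds). Time passes only in rows, so rows that repeat a pose let the fingers close. It gives the time, the measured TCP pose, the force, the opening and the grip force at its end, in the units of the state.
- read_state(): the state, without advancing time (a new reading comes with each control period).
- capture(name): name is "scene" or "side" or "wrist"; returns a dict with "pixels" (420x560x3 uint8, red, green, blue), "mtx" (3x3 intrinsics, pixels), "rvec" (rotation vector, rad) and "tvec" (3), from world to camera coordinates, as OpenCV has them; the wrist camera has in their place "T_tool_cam" (4x4, takes a point from camera to tool coordinates, whose origin is the TCP and whose axes are the flange's). Camera axes: x right, y down, z forward; pixel columns grow to the right and rows downward; lengths in m; the calibration is good to about 2 mm. The wrist camera is an equidistant fisheye: a pixel r from the principal point sees the ray r / f radians off the axis. A picture is of the moment at which its call begins: read the wrist's pose just before it. There is no depth.
- hand_in(): hands the job in; it is judged then, once.
The state is a dict: "t": time; "joint_positions": joint angles; "joint_vel": joint speeds; "joint_efforts": joint torques, N m; "position": TCP position; "tool_rot": TCP orientation; "contact_force": force on the tool from outside, world axes, zero at the start; "torque": the same for the moment, N m; "grip_width": finger opening in m; "finger_force": force on a finger pad.
Only numpy, scipy, OpenCV 4.12 (cv2) and the standard library are available. Lean on these libraries where they do the work, as an engineer would, in place of code of your own. Each camera call takes 0.05 s, during which the arm holds its last target. There are 200 camera calls.

### The job

Pull up the spring plunger on the sliding carriage, slide the carriage along its rail to the hole opposite the small camera, and let go so that the plunger drops fully into that hole. Then take the target plate out of its rack and lean it, black grip uppermost and in the middle, against the carriage's sloped backstop with its foot on the ledge, so that it stands there by itself facing the camera. Do not knock the other things on the bench about.

Things in the scene. Friction and masses are not known exactly. Their poses are not given: they have to be found in the camera images.
- rail: Aluminium rail fixed to the bench, 100 mm wide (its x) and 330 mm long (its y), top 22 mm above the bench, end stops 5 mm higher. Four round holes of 14 mm in a row along y, 36 mm from its middle toward -x (robot's side), 70 mm apart. Origin under its centre; z up. Its yaw varies a little.
- hole1 (a point): Mouth of the rail's hole 1 of 4 (numbered toward the rail's +y), on the rail's top; axes as the rail's.
- hole2 (a point): Mouth of the rail's hole 2 of 4 (numbered toward the rail's +y), on the rail's top; axes as the rail's. The carriage begins with its plunger in this hole.
- hole3 (a point): Mouth of the rail's hole 3 of 4 (numbered toward the rail's +y), on the rail's top; axes as the rail's.
- hole4 (a point): Mouth of the rail's hole 4 of 4 (numbered toward the rail's +y), on the rail's top; axes as the rail's.
- carriage (a joint): Position (m) of the dark carriage along the rail's +y; 0 with the plunger over hole 2 (start), -0.07 over hole 1, +0.07 over hole 3, +0.14 over hole 4. Range -0.075 to 0.145, about 1.5 N of friction. Carriage plate 112 x 84 mm, 10 mm thick, on the rail's top (its top 32 mm above the bench). It cannot slide while the plunger is in a hole.
- plunger (a joint): Lift (m) of the spring plunger through the carriage: 0 = fully down in a hole; its 12 mm round-nosed pin is clear of the hole from 0.013 and rides at 0.013 on the rail between holes; stop at 0.020. The spring pulls it down with about 3.6 N at 0 and 8 N at 0.018. Released within 3 mm of a hole it drops in and centres itself, with 1 mm play.
- knob (a point): Centre of the plunger's black round knob, 30 mm diameter and 24 mm high, upright axis; 70 mm above the bench when down, moves with carriage and plunger. The knob's underside is 26 mm above the carriage plate; under it a 19 to 24 mm wide bush, 16 mm high. The nearest edge of the backstop is 29 mm from the knob toward +x. Axes as the rail's. Gripping it across the rail's y leaves most room.
- ledge (a point): On the carriage: middle (in y) of the line where the sloped backstop meets the ledge (carriage plate's top, 32 mm above the bench); axes as the rail's (x toward the instruments, z up). 68 mm from the knob's axis toward +x. The ledge is 14 mm deep in +x and ends in a lip 6 mm high. A plate flat on the backstop has its centre at about x -0.013, z +0.048 from here.
- backstop (a point): Middle of the top edge of the backstop's face: an aluminium slab 84 mm wide, 52 mm long up its slope, 6 mm thick. The face rises from point ledge, looks to the rail's +x and up, and leans back 20 degrees (0.349 rad) from upright, its top toward -x. Site axes as the rail's.
- lens (a point): Front of the lens of the small camera (a 50 mm black cube with a round white-rimmed lens on a plate 70 mm wide), fixed on the bench beyond the rail and looking at it (its -x; y as the rail's). It stands opposite hole 1, 3 or 4 (within 5 mm along y); a round sensor head and a finned beam block stand opposite the other two. Lens 34 mm above the bench.
- plate_center (a point): Centre (half-way up) of the loose target plate, 100 mm high (its z), 66 mm wide (its y), 8 mm thick (its x), grey frame with the same white panel on both sides, and along its top a black grip rail 12 mm thick, 60 mm wide, 24 mm high (from 26 to 50 mm above the centre). About 0.1 kg. It begins upright in the rack's slot.
- plate: The target plate; origin at the middle of its lower edge, 50 mm below point plate_center, same axes.
- rack: Aluminium rack fixed to the bench, base 64 x 96 mm, slot walls 35 x 84 mm over all, top 34 mm above the bench; slot 11 mm wide (its x), 72 mm long (its y), its floor 6 mm above the bench, so the plate stands 28 mm deep in it. Origin under its centre.
- lens_box: Round white lens case, 57 mm across, 20 mm high, loose, to be left alone; origin under its centre.
- dropper: Dropper bottle, 30 mm across, 88 mm high, loose, to be left alone; origin under its centre.
- holder: Black post holder with thumb screw, 32 x 47 x 86 mm, loose, to be left alone; origin under its centre.
- tape: Roll of tape lying flat, 70 mm across, 18 mm high, loose, to be left alone; origin under its centre.
- driver: Hex driver with black handle, 193 mm long (its y), 20 mm high, lying loose, to be left alone; origin under its centre.
Mind the look-alikes: they are no part of the job. There is more than one size of the plate; the job needs the smaller.

How it is judged:
By the outcome, as a careful person would: the job done as asked, in the order asked, and still so for the second after the job is handed in, with the robot touching nothing.
It also fails if it takes over 53 s, if anything falls off the work surface, if the arm or the gripper's body presses on something with over 40 N, if the wrist force passes 120 N, or if a joint passes its speed limit or range.

## Working session

There is one attempt and no reset: what is moved stays moved. The work goes in short steps, Python scripts to look and compute and a tool call to move; the robot and the scene stay as the last step left them, time stands still between calls to the robot, and variables do not carry over. Pictures are saved under pics/ and viewed, at most 13 in all, crops included, and the job is handed in when it is done.

Besides the shell and the picture viewer there is one more tool, called after ">>>" as name(argument=value, ...), one argument or row to a line, values as JSON. apply_moves: Moves the arm, as the interface text tells. Its arguments: {"type":"object","properties":{"commands":{"type":"array","items":{"type":"array","items":{"type":"array","items":{"type":"number"}}}},"squeeze":{"type":"number"}},"required":["commands"]}

```bash
mkdir -p pics; ls
cat > h.py <<'E'
from cell import *
import numpy as np, cv2
def cam(n):
    s=read_state(); c=capture(n); c['s']=s; return c
def save(c,name,crop=None,scale=1):
    im=cv2.cvtColor(c['pixels'],cv2.COLOR_RGB2BGR)
    if crop: x0,y0,x1,y1=crop; im=im[y0:y1,x0:x1]
    if scale!=1: im=cv2.resize(im,None,fx=scale,fy=scale,interpolation=cv2.INTER_CUBIC)
    cv2.imwrite('pics/'+name,im)
def ray(c,uv):
    u,v=uv; K=c['mtx']
    if 'T_tool_cam' in c:
        x=(u-K[0,2]); y=(v-K[1,2]); r=np.hypot(x,y); th=r/K[0,0]
        d=np.array([np.sin(th)*x/max(r,1e-9),np.sin(th)*y/max(r,1e-9),np.cos(th)])
        T=c['T_tool_cam']; R=np.array(c['s']['tool_rot']); p=np.array(c['s']['position'])
        return p+R@T[:3,3], R@T[:3,:3]@d
    R=cv2.Rodrigues(np.array(c['rvec'],float))[0]; t=np.array(c['tvec'],float).ravel()
    return -R.T@t, R.T@np.linalg.solve(K,[u,v,1.])
def onz(c,uv,z):
    o,d=ray(c,uv); return o+d*(z-o[2])/d[2]
def tri(rays):
    A=np.zeros((3,3)); b=np.zeros(3)
    for o,d in rays:
        d=d/np.linalg.norm(d); P=np.eye(3)-np.outer(d,d); A+=P; b+=P@o
    p=np.linalg.solve(A,b); return p
def proj(c,p):
    p=np.array(p,float); K=c['mtx']
    if 'T_tool_cam' in c:
        T=c['T_tool_cam']; R=np.array(c['s']['tool_rot']); q=T[:3,:3].T@(R.T@(p-np.array(c['s']['position']))-T[:3,3])
        r=np.hypot(q[0],q[1]); th=np.arctan2(r,q[2]); return K[:2,2]+K[0,0]*th*q[:2]/r
    return cv2.projectPoints(p[None],np.array(c['rvec'],float),np.array(c['tvec'],float),K,None)[0].ravel()
E
python3 - <<'E'
from h import *
s=read_state(); print({k:np.round(v,3) for k,v in s.items()})
a=cam('scene');b=cam('side'); save(a,'scene1.png',scale=1.4); save(b,'side1.png',scale=1.4)
for c in(a,b): print(np.round(c['mtx'],1).tolist(), ray(c,(280,210)))
E
```

```text
pics
{'t': np.float64(0.0), 'joint_positions': array([ 1.145,  0.6  , -0.003,  1.6  ,  0.002,  0.943, -0.08 ]), 'joint_vel': array([ 0.   ,  0.001,  0.   , -0.   , -0.001,  0.001, -0.002]), 'joint_efforts': array([-1.0000e-03, -7.7644e+01,  1.5650e+00, -2.5801e+01,  1.2000e-02,
        9.0000e-03, -0.0000e+00]), 'position': array([ 0.248, -0.681,  0.252]), 'tool_rot': array([[ 0.94 ,  0.342, -0.001],
       [ 0.342, -0.94 ,  0.001],
       [-0.   , -0.002, -1.   ]]), 'contact_force': array([ 0.799, -0.834,  0.441]), 'torque': array([-0.036,  0.028,  0.034]), 'finger_force': np.float64(0.0), 'grip_width': np.float64(0.085)}
[[439.6, 0.0, 288.2], [0.0, 439.6, 208.8], [0.0, 0.0, 1.0]] (array([-0.17160302, -1.05374462,  1.21879215]), array([ 0.42154235,  0.57213334, -0.70378754]))
[[514.4, 0.0, 277.5], [0.0, 514.4, 215.0], [0.0, 0.0, 1.0]] (array([-0.15827679,  1.05843545,  1.04878253]), array([ 0.42290333, -0.71082506, -0.56213819]))
```

View pics/scene1.png

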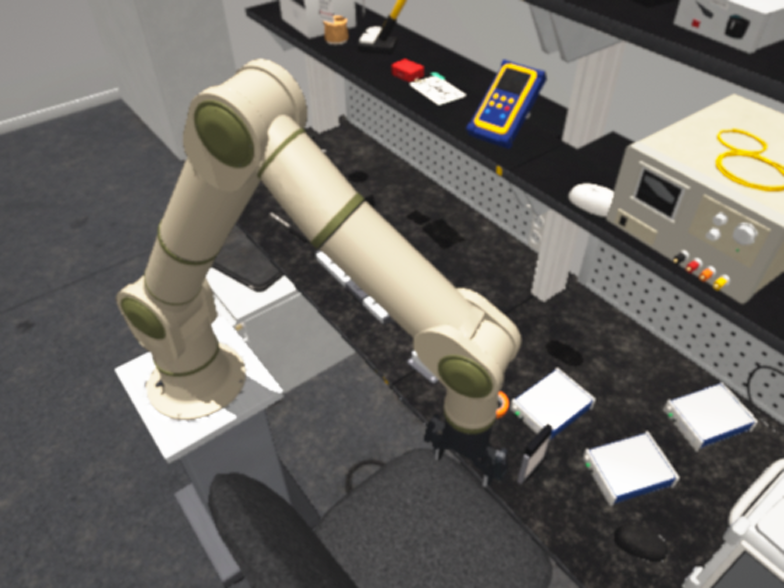

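View pics/side1.png

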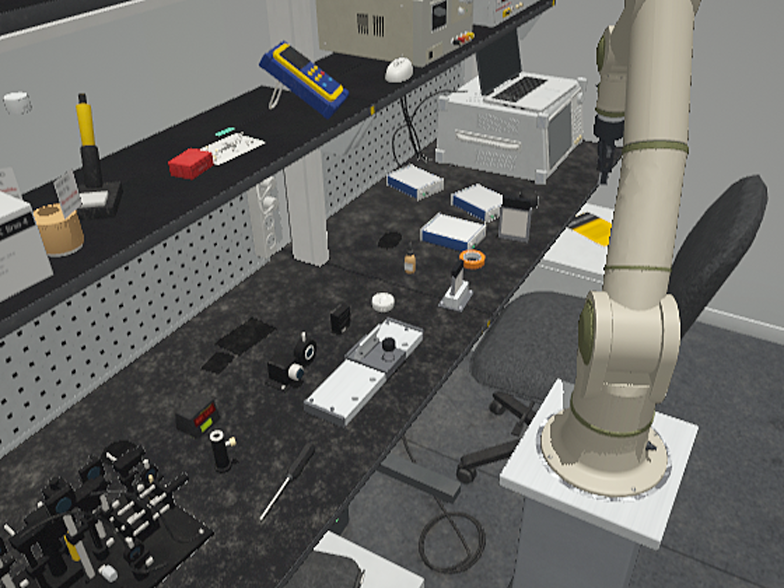

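The side view shows the rail with the dark carriage (knob at about (277,246) raw), three instruments behind it, and the small plate in the rack at (326,200). A larger plate stands at (369,155) beside the white boxes. The arm blocks the scene view of the rail. I'll take a close crop and measure.

Run:
```python
from h import *
b=cam('side'); save(b,'side2.png',crop=(180,165,360,305),scale=4.3)
for n,uv,z in [('knob',(277,246),.07),('plategrip',(327,188),.09),('bigplate',(370,143),.1),('rackbase',(325,214),.02),('inst1',(243,229),.034),('inst2',(219,251),.034),('inst3',(207,267),.034),('railNL',(218,290),.022),('railR',(301,244),.022),('lenscase',(273,215),.02),('dropper',(293,188),.04)]:
    print(n,np.round(onz(b,uv,z),3))
```

```text
knob [ 0.487 -0.005  0.07 ]
plategrip [ 0.488 -0.354  0.09 ]
bigplate [ 0.481 -0.733  0.1  ]
rackbase [ 0.465 -0.298  0.02 ]
inst1 [ 0.656 -0.067  0.034]
inst2 [0.657 0.068 0.034]
inst3 [0.644 0.148 0.034]
railNL [0.563 0.204 0.022]
railR [ 0.456 -0.104  0.022]
lenscase [ 0.621 -0.204  0.02 ]
dropper [ 0.632 -0.366  0.04 ]
```

View pics/side2.png

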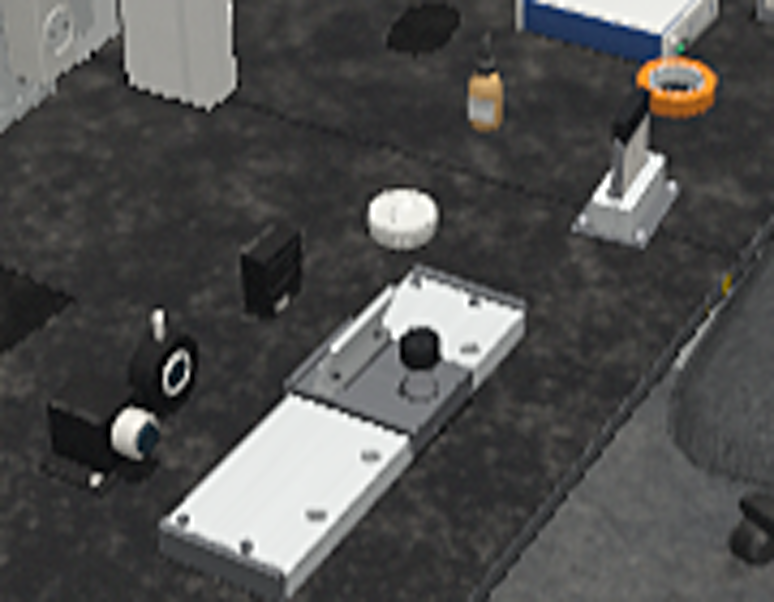

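The three instruments show at these crop pixels:
- (105,435): black cube with a white-rimmed round lens on a plate, opposite hole 4.
- (168,370): round disc head.
- (270,270): finned block, opposite hole 1.

Candidates for the plate, at raw pixels: (326,200), the small one in the rack, and (369,155), the larger one standing free. I choose the one in the rack. Next I'll fit the rail frame.

Run:
```python
from h import *
import cell; print([n for n in dir(cell) if not n.startswith('_')][:40], getattr(cell,'nose_length',None))
b=cam('side'); g=b['pixels'].astype(int).sum(2)
# holes: dark blobs near clicks
P=[]
for n,(x,y) in [('h1',(470,348)),('h3',(370,457)),('h4',(316,515))]:
    u0,v0=x/4.3+180-.5,y/4.3+165-.5
    U,V=np.meshgrid(np.arange(int(u0)-5,int(u0)+7),np.arange(int(v0)-4,int(v0)+6))
    w=g[V,U]; w=np.clip(np.percentile(w,80)-w-60,0,None)
    m=np.array([(w*U).sum(),(w*V).sum()])/w.sum(); p=onz(b,m,.022); P.append(p); print(n,(round(u0,1),round(v0,1)),m.round(1),p.round(4))
d=P[2]-P[0]; print('len',np.linalg.norm(d),'yaw',np.arctan2(-d[0],d[1]), 'h3frac',np.linalg.norm(P[1]-P[0]))
h2=P[0]+d/3; print('h2',h2, 'knobproj',proj(b,[h2[0],h2[1],.07]))
# knob mask
m=(g<110).astype(np.uint8); n,l,st,ce=cv2.connectedComponentsWithStats(m[235:262,265:290]); print(st.tolist(),ce+[265,235])
```

```text
['IKError', 'capture', 'hand_in', 'nose_length', 'read_state'] 0.022
h1 (288.8, 245.4) [289.1 248.3] [ 0.479  -0.0659  0.022 ]
h3 (265.5, 270.8) [268.2 272.5] [0.4764 0.0671 0.022 ]
h4 (253.0, 284.3) [255.  286.1] [0.4787 0.1375 0.022 ]
len 0.20337291866234153 yaw 0.0016417531539929542 h3frac 0.13306435099180985
h2 [0.47888939 0.0018951  0.022     ] knobproj [278.17725422 248.00516254]
[[0, 0, 25, 27, 616], [0, 0, 1, 1, 1], [8, 7, 9, 9, 53], [21, 23, 4, 4, 5]] [[276.92207792 248.06493506]
 [265.         235.        ]
 [277.13207547 246.43396226]
 [287.6        259.2       ]]
```

>>> apply_moves(
  commands=[
    [[0.22,0.9,0,-0.111,85],[0.22,0.9,0,-0.111,85],[0.22,0.9,0,-0.111,85],[0.22,0.9,0,-0.111,85],[0.22,0.9,0,-0.111,85],[0.22,0.9,0,-0.111,85],[0.22,0.9,0,-0.111,85],[0.22,0.9,0,-0.111,85]],
  ],
  squeeze=40,
)

```text
t: 1.2
position: [0.3582, -0.2282, 0.2534]
tool_rot: [[1.0, 0.004, 0.0], [0.004, -1.0, 0.001], [0.0, -0.001, -1.0]]
contact_force: [0.4, -1.3, -0.2]
grip_width: 0.0848
finger_force: 0.0
```

>>> apply_moves(
  commands=[
    [[0.254,0.45,0,0,85],[0.254,0.45,0,0,85],[0.254,0.45,0,0,85],[0.254,0.45,0,0,85],[0.254,0.45,0,0,85],[0.254,0.45,0,0,85]],
  ],
)

```text
t: 1.95
position: [0.4845, -0.0063, 0.253]
tool_rot: [[1.0, 0.001, -0.001], [0.001, -1.0, -0.0], [-0.001, 0.0, -1.0]]
contact_force: [-0.2, 0.3, 0.4]
grip_width: 0.0853
finger_force: 0.0
```

Run:
```python
from h import *
w=cam('wrist'); save(w,'w1.png',scale=1.4); a=cam('scene'); cv2.imwrite('pics/sc2.png',a['pixels'][:,:,::-1])
print(w['s']['position'],w['mtx'],w['T_tool_cam'].round(3).tolist())
for p in ([.479,-.07,.022],[.479,.07,.022],[.479,.14,.022],[.485,-.003,.07]): print(p,(proj(w,p)*1.4).round(0))
```

```text
[ 0.48451148 -0.00625676  0.25303522] [[325.1922621    0.         279.8198985 ]
 [  0.         325.1922621  203.14249392]
 [  0.           0.           1.        ]] [[0.0, -0.956, -0.293, 0.076], [1.0, 0.0, -0.001, -0.0], [0.001, -0.293, 0.956, -0.121], [0.0, 0.0, 0.0, 1.0]]
[0.479, -0.07, 0.022] [472. 253.]
[0.479, 0.07, 0.022] [297. 252.]
[0.479, 0.14, 0.022] [217. 253.]
[0.485, -0.003, 0.07] [387. 259.]
```

View pics/w1.png

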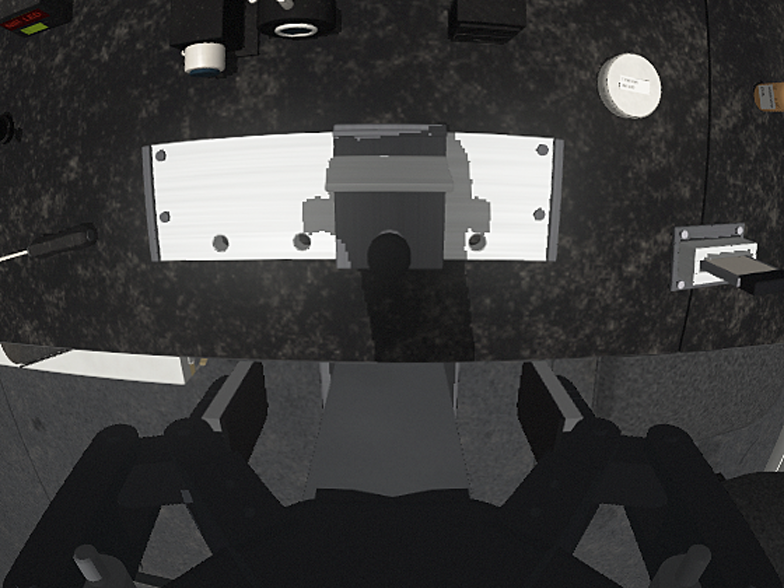

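The wrist view shows the holes at (221,242), (302,241) and (477,241). The boxy camera with the white lens barrel is at (205,55), opposite hole 4, and the round head at (295,25) is opposite hole 3. The rack with the plate is at (740,265).

Run:
```python
from h import *
w=cam('wrist'); g=cv2.cvtColor(w['pixels'],cv2.COLOR_RGB2GRAY).astype(int); save(w,'w1c.png',crop=(100,0,260,60),scale=4.5)
P=[]
for u,v in [(221,242),(302,241),(477,241)]:
    u/=1.4;v/=1.4; U,V=np.meshgrid(np.arange(int(u)-7,int(u)+8),np.arange(int(v)-7,int(v)+8))
    m=g[V,U]<130; n,l,st,ce=cv2.connectedComponentsWithStats(m.astype(np.uint8)); k=1+np.argmax(st[1:,4]); print(st[k])
    uv=ce[k]+[int(u)-7,int(v)-7]; p=onz(w,uv,.022); P.append(p); print(uv,p.round(4))
d=P[0]-P[2]; print(np.linalg.norm(d),'yaw',np.arctan2(-d[0],d[1]),'h2',P[2]+d/3,'mid h3',P[1])
b=cam('side'); h2=P[2]+d/3
h=np.array(b['pixels']).astype(int).sum(2)[236:262,266:290]; ys,xs=np.where(h<140); 
n,l,st,ce=cv2.connectedComponentsWithStats((h<130).astype(np.uint8)); print(st[1:].tolist(),(ce[1:]+[266,236]).tolist(),proj(b,[h2[0],h2[1],.07]))
```

```text
[ 0  2 12 13 99]
[155.82828283 173.        ] [0.4883 0.1363 0.022 ]
[  0   1  13  12 107]
[213.90654206 171.81308411] [0.4883 0.0662 0.022 ]
[  1   0  14  13 126]
[339.42063492 170.88095238] [ 0.4891 -0.0741  0.022 ]
0.21039281784227595 yaw 0.003542171326328234 h2 [ 0.48884464 -0.00395825  0.022     ] mid h3 [0.48832812 0.06615767 0.022     ]
[[7, 6, 10, 9, 76], [20, 21, 4, 5, 14]] [[277.1578947368421, 246.03947368421052], [287.85714285714283, 259.57142857142856]] [276.34711766 245.98070805]
```

View pics/w1c.png

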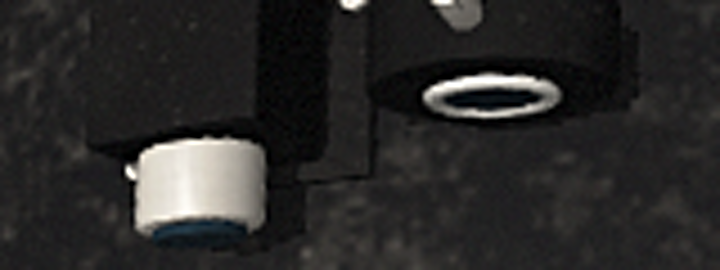

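The crop confirms it. The box with the white-rimmed lens (left) is the camera at hole 4, and the round disc is the sensor head. Next is the descent to the knob.

>>> apply_moves(
  commands=[
    [[0.007,0.005,-0.12,0,85],[0.007,0.005,-0.24,0,85],[0.007,0.005,-0.32,0,85],[0.007,0.005,-0.36,0,85],[0.007,0.005,-0.36,0,60],[0.007,0.005,-0.36,0,40],[0.007,0.005,-0.36,0,20],[0.007,0.005,-0.36,0,20]],
  ],
  squeeze=50,
)

```text
t: 3.15
position: [0.4888, -0.0041, 0.0746]
tool_rot: [[1.0, -0.0, 0.002], [-0.0, -1.0, -0.0], [0.002, 0.0, -1.0]]
contact_force: [-1.3, -1.4, 8.1]
grip_width: 0.0281
finger_force: 48.7
```

>>> apply_moves(
  commands=[
    [[0,0,0.012,0,20],[0,0,0.024,0,20],[0,0,0.034,0,20],[0,0,0.034,0,20]],
  ],
)

```text
t: 3.65
position: [0.4887, -0.0039, 0.0907]
tool_rot: [[1.0, 0.0, 0.001], [0.0, -1.0, 0.0], [0.001, -0.0, -1.0]]
contact_force: [3.0, -2.5, -7.8]
grip_width: 0.0282
finger_force: 49.7
```

Run:
```python
from h import *
s=read_state(); print(s['position'],s['contact_force'],s['grip_width'])
```

```text
[ 0.48872352 -0.00386473  0.09069667] [ 2.98951762 -2.52903726 -7.78585183] 0.028179072639869466
```

>>> apply_moves(
  commands=[
    [[0,0.03,0,0,20],[0,0.08,0,0,20],[0,0.13,0,0,20],[0,0.18,0,0,20],[-0.001,0.22,0,0,20],[-0.001,0.26,0,0,20],[-0.001,0.28,0,0,20],[-0.001,0.28,0,0,20]],
  ],
)

```text
t: 4.65
position: [0.4889, 0.1381, 0.0902]
tool_rot: [[1.0, 0.002, 0.002], [0.002, -1.0, 0.001], [0.002, -0.001, -1.0]]
contact_force: [5.3, 2.6, -6.3]
grip_width: 0.0281
finger_force: 50.1
```

Run:
```python
from h import *
s=read_state(); print(s['position'],s['contact_force'],s['grip_width'])
b=cam('side'); save(b,'side3.png',crop=(200,200,340,300),scale=5)
```

```text
[0.48885281 0.13807049 0.0901699 ] [ 5.299077    2.63377573 -6.32723869] 0.028097756708180655
```

>>> apply_moves(
  commands=[
    [[-0.001,-0.002,-0.01,0,20],[-0.001,-0.002,-0.018,0,20],[-0.001,-0.002,-0.026,0,20],[-0.001,-0.002,-0.032,0,20],[-0.001,-0.002,-0.034,0,20]],
  ],
)

```text
t: 5.32
position: [0.4889, 0.1363, 0.0744]
tool_rot: [[1.0, 0.0, 0.004], [0.0, -1.0, 0.002], [0.004, -0.002, -1.0]]
contact_force: [1.1, 1.2, 24.0]
grip_width: 0.0285
finger_force: 52.9
```

>>> apply_moves(
  commands=[
    [[-0.001,-0.002,0,0,40],[-0.001,-0.002,0,0,60],[-0.001,-0.002,0,0,85],[-0.001,-0.002,0,0,85],[-0.001,-0.002,0.08,0,85],[-0.001,-0.002,0.18,0,85],[-0.02,-0.05,0.3,0,85],[-0.02,-0.05,0.34,0,85]],
  ],
)

```text
t: 6.32
position: [0.4773, 0.1088, 0.2462]
tool_rot: [[1.0, -0.002, 0.003], [-0.002, -1.0, 0.001], [0.003, -0.001, -1.0]]
contact_force: [-0.0, 0.5, -1.1]
grip_width: 0.0847
finger_force: 0.0
```

Run:
```python
from h import *
s=read_state(); print(s['position'])
w=cam('wrist'); save(w,'w2.png'); b=cam('side'); 
im=np.hstack([cv2.resize(w['pixels'][60:240,60:460],(800,360)),]); im2=cv2.resize(b['pixels'][215:305,200:310],(550,450)); 
import numpy as np
out=np.zeros((600,800,3),np.uint8); out[:330]=cv2.resize(w['pixels'][70:235,80:480],(800,330)); out[330:600,:330]=cv2.resize(b['pixels'][215:305,205:315],(330,270),interpolation=cv2.INTER_CUBIC)
cv2.imwrite('pics/m2.png',out[:,:,::-1])
for z in (.07,.083):print(z,proj(b,[.4885,.137,z]),proj(w,[.4885,.137,z]))
h=b['pixels'].astype(int).sum(2); n,l,st,ce=cv2.connectedComponentsWithStats((h[255:295,235:270]<130).astype(np.uint8)); print(st[1:].tolist(),(ce[1:]+[235,255]).tolist())
```

```text
[0.47726633 0.10876068 0.24620388]
0.07 [251.53695468 272.47277374] [250.1578908  176.62341447]
0.083 [251.33538111 269.03308786] [248.85836991 179.68319868]
[[6, 0, 7, 5, 7], [0, 8, 1, 1, 1], [13, 12, 10, 11, 90], [21, 25, 14, 15, 87]] [[244.0, 256.42857142857144], [235.0, 263.0], [252.4111111111111, 272.0777777777778], [264.9655172413793, 287.9655172413793]]
```

View pics/m2.png

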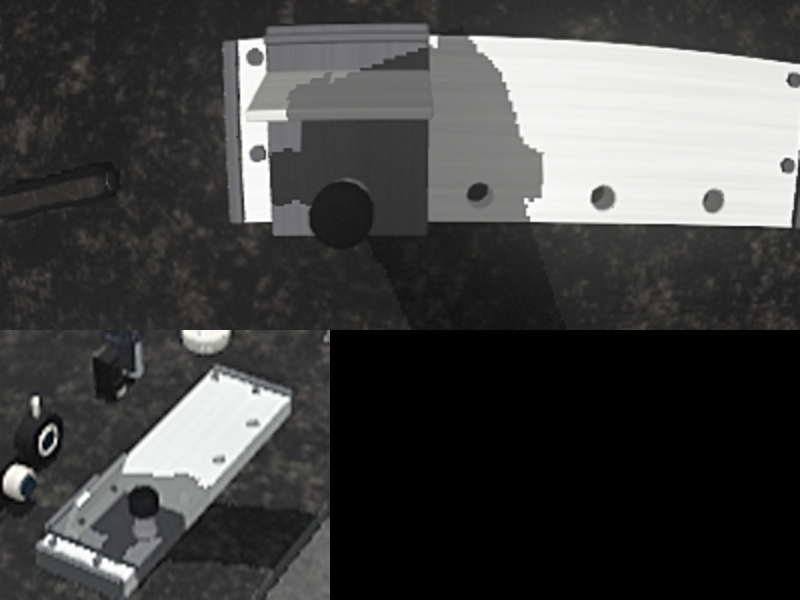

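The knob is back at its down height over hole 4 (side pixel (252,272), predicted (251.5,272.5)), and holes 1 to 3 are all open. On to the rack.

>>> apply_moves(
  commands=[
    [[-0.02,-0.82,0.04,0,85],[-0.02,-0.82,0.04,0,85],[-0.02,-0.82,0.04,0,85],[-0.02,-0.82,0.04,0,85],[-0.02,-0.82,0.04,0,85],[-0.02,-0.82,0.04,0,85],[-0.02,-0.82,0.04,0,85],[-0.02,-0.82,0.04,0,85]],
  ],
)

```text
t: 7.42
position: [0.4663, -0.3027, 0.2619]
tool_rot: [[1.0, -0.005, -0.002], [-0.005, -1.0, -0.0], [-0.002, 0.0, -1.0]]
contact_force: [-0.6, -0.0, -0.3]
grip_width: 0.0853
finger_force: 0.0
```

Run:
```python
from h import *
w=cam('wrist'); print(w['s']['position']); im=w['pixels'][40:300,80:480]
cv2.imwrite('pics/w3.png',cv2.resize(im,(800,520),interpolation=cv2.INTER_CUBIC)[:,:,::-1]); np.save('w3.npy',w,allow_pickle=True)
a=cam('scene'); cv2.imwrite('pics/sc3.png',a['pixels'][:,:,::-1])
```

```text
[ 0.46632281 -0.30265009  0.26190856]
```

View pics/w3.png

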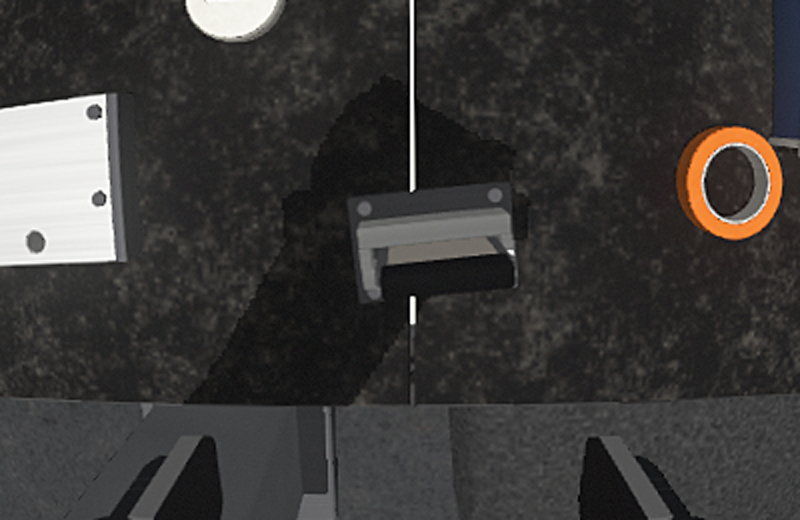

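The rack is at crop (435,245). The black grip runs from (383,283) to (515,270), and its lower edge from (382,300) to (517,287) is the far top edge.

Run:
```python
from h import *
w=np.load('w3.npy',allow_pickle=True).item()
g=w['pixels'].astype(int).max(2)
f=lambda x,y:(x/2+80-.25,y/2+40-.25)
for n,p,z in [('TL',(383,301),.106),('TR',(517,287),.106),('UL',(384,267),.082),('UR',(510,254),.082),('scrL',(364,209),.006),('scrR',(496,195),.006),('wall +x L',(362,247),.034),('wall+xR',(512,234),.034),('wallTopBackL',(366,225),.034),('wallTopBackR',(509,212),.034),('baseL',(350,198),.006),('baseR',(510,182),.006)]:
    print(n,onz(w,f(*p),z).round(4))
print('pix row sample'); 
for c in (205,265,300,330): print(c,g[150:195,c].tolist())
```

```text
TL [ 0.4689 -0.2949  0.106 ]
TR [ 0.4752 -0.3541  0.106 ]
UL [ 0.4791 -0.2948  0.082 ]
UR [ 0.4855 -0.3546  0.082 ]
scrL [ 0.4978 -0.2815  0.006 ]
scrR [ 0.5062 -0.3583  0.006 ]
wall +x L [ 0.4803 -0.2817  0.034 ]
wall+xR [ 0.4875 -0.3636  0.034 ]
wallTopBackL [ 0.4924 -0.284   0.034 ]
wallTopBackR [ 0.4997 -0.3616  0.034 ]
baseL [ 0.5044 -0.2734  0.006 ]
baseR [ 0.514  -0.3664  0.006 ]
pix row sample
205 [48, 49, 53, 53, 54, 57, 54, 47, 41, 41, 50, 54, 48, 41, 40, 38, 35, 37, 37, 38, 44, 43, 39, 35, 36, 40, 44, 50, 69, 79, 71, 66, 67, 65, 66, 68, 57, 61, 74, 60, 27, 30, 28, 30, 35]
265 [94, 103, 99, 105, 125, 127, 124, 123, 122, 122, 118, 119, 120, 117, 95, 100, 102, 107, 106, 105, 109, 111, 114, 115, 121, 125, 126, 124, 121, 122, 120, 120, 121, 120, 109, 90, 104, 100, 88, 62, 48, 30, 26, 22, 25]
300 [120, 128, 122, 122, 121, 120, 120, 119, 119, 121, 105, 116, 115, 113, 113, 113, 115, 116, 117, 95, 13, 17, 20, 26, 24, 26, 27, 25, 24, 26, 27, 23, 25, 24, 27, 25, 22, 42, 68, 65, 62, 52, 45, 47, 45]
330 [122, 119, 119, 117, 116, 120, 115, 107, 106, 103, 99, 80, 59, 61, 60, 63, 42, 19, 23, 22, 22, 22, 24, 27, 25, 25, 26, 26, 24, 24, 23, 27, 24, 22, 36, 47, 47, 43, 38, 39, 37, 44, 48, 55, 62]
```

>>> apply_moves(
  commands=[
    [[0.022,-0.044,-0.1,-0.466,60],[0.022,-0.044,-0.1,-0.466,60],[0.022,-0.044,-0.1,-0.466,60],[0.022,-0.044,-0.1,-0.466,60],[0.022,-0.044,-0.1,-0.466,60],[0.022,-0.044,-0.1,-0.466,60],[0.022,-0.044,-0.1,-0.466,60],[0.022,-0.044,-0.1,-0.466,60]],
  ],
)

```text
t: 8.52
position: [0.4788, -0.3195, 0.2127]
tool_rot: [[0.104, -0.995, -0.001], [-0.995, -0.104, 0.001], [-0.001, 0.001, -1.0]]
contact_force: [-0.0, 0.9, 0.6]
grip_width: 0.06
finger_force: 0.0
```

Run:
```python
from h import *
w=cam('wrist'); s=w['s']; print(s['position'],np.array(s['tool_rot']).round(3).tolist(),s['joint_positions'].round(2) if hasattr(s['joint_positions'],'round') else s['joint_positions'])
im=w['pixels'][40:340,80:480]; np.save('w4.npy',w,allow_pickle=True)
cv2.imwrite('pics/w4.png',cv2.resize(im,(800,600),interpolation=cv2.INTER_CUBIC)[:,:,::-1])
```

```text
[ 0.47878459 -0.31953293  0.21266702] [[0.104, -0.995, -0.001], [-0.995, -0.104, 0.001], [-0.001, 0.001, -1.0]] [ 0.14  0.52  0.52  2.01 -0.39  0.71 -2.14]
```

View pics/w4.png

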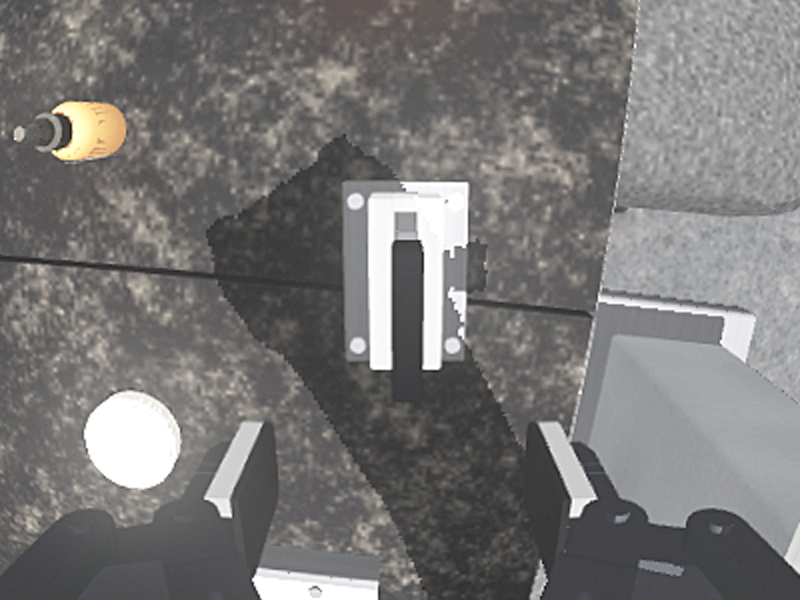

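The grip runs straight down the image at columns 394–423, so yaw is right. Joint 7 is at -2.14 and would run out at the placing pose, so I'll use the half-turned grasp. First I'll compute the offset.

Run:
```python
from h import *
w=np.load('w4.npy',allow_pickle=True).item(); g=w['pixels'].astype(int).max(2)
f=lambda x,y:(x/2+80-.25,y/2+40-.25)
for r in (162,175,190,205,220): print(r,g[r,268:300].tolist())
for p in [(394,242),(422,242),(393,300),(424,300),(393,401),(422,401)]: print(p,onz(w,f(*p),.106).round(4))
```

```text
162 [249, 249, 249, 248, 248, 250, 255, 227, 102, 65, 75, 78, 77, 78, 78, 78, 79, 82, 79, 80, 80, 72, 50, 255, 255, 251, 250, 249, 248, 248, 249, 249]
175 [250, 249, 249, 248, 249, 251, 255, 203, 76, 72, 81, 82, 82, 81, 82, 83, 82, 82, 82, 82, 84, 82, 75, 49, 255, 255, 250, 249, 248, 248, 249, 252]
190 [250, 249, 248, 248, 248, 250, 255, 201, 72, 70, 77, 78, 77, 81, 78, 79, 77, 78, 79, 79, 79, 77, 65, 91, 255, 255, 249, 249, 248, 248, 249, 252]
205 [249, 248, 248, 248, 248, 250, 255, 198, 72, 65, 71, 74, 75, 74, 75, 74, 74, 74, 75, 74, 73, 73, 57, 146, 255, 253, 249, 248, 247, 248, 250, 253]
220 [249, 248, 248, 247, 248, 249, 255, 223, 100, 56, 65, 70, 69, 69, 69, 69, 71, 69, 69, 70, 68, 67, 50, 144, 255, 254, 249, 247, 247, 248, 251, 255]
(394, 242) [ 0.4857 -0.3551  0.106 ]
(422, 242) [ 0.4758 -0.3561  0.106 ]
(393, 300) [ 0.4839 -0.3339  0.106 ]
(424, 300) [ 0.4727 -0.335   0.106 ]
(393, 401) [ 0.4799 -0.2943  0.106 ]
(422, 401) [ 0.4689 -0.2954  0.106 ]
```

>>> apply_moves(
  commands=[
    [[0,0,0,0.5,60],[0,0,0,0.5,60],[0,0,0,0.5,60],[0,0,0,0.5,60],[0,0,0,0.5,60],[0,0,0,0.5,60],[0,0,0,0.5,60],[0,0,0,0.5,60]],
  ],
)

```text
t: 9.57
position: [0.4787, -0.3201, 0.213]
tool_rot: [[0.999, 0.047, -0.0], [0.047, -0.999, 0.001], [-0.0, -0.001, -1.0]]
contact_force: [-1.3, 0.6, 0.0]
grip_width: 0.0602
finger_force: 0.0
```

>>> apply_moves(
  commands=[
    [[0,0,0,0.52,60],[0,0,0,0.52,60],[0,0,0,0.52,60],[0,0,0,0.52,60],[0,0,0,0.52,60],[0,0,0,0.52,60],[0,0,0,0.52,60],[0,0,0,0.52,60],[0,0,0,0.52,60]],
  ],
)

```text
schema error: expected 1 to 8 rows
```

>>> apply_moves(
  commands=[
    [[-0.002,-0.01,0,0.519,60],[-0.002,-0.01,0,0.519,60],[-0.002,-0.01,0,0.519,60],[-0.002,-0.01,0,0.519,60],[-0.002,-0.01,0,0.519,60],[-0.002,-0.01,0,0.519,60],[-0.002,-0.01,0,0.519,60],[-0.002,-0.01,0,0.519,60]],
  ],
)

```text
t: 10.58
position: [0.4777, -0.3251, 0.2131]
tool_rot: [[0.023, 1.0, -0.0], [1.0, -0.023, 0.001], [0.001, -0.0, -1.0]]
contact_force: [0.1, -0.1, -0.1]
grip_width: 0.0597
finger_force: 0.0
```

Run:
```python
from h import *
w=cam('wrist'); s=w['s']; R=np.array(s['tool_rot']); print(s['position'],R.round(3).tolist(),'yaw',np.degrees(np.arctan2(R[1,0],R[0,0])),np.round(s['joint_positions'],2))
np.save('w5.npy',w,allow_pickle=True)
```

```text
[ 0.47768965 -0.32511257  0.21306885] [[0.023, 1.0, -0.0], [1.0, -0.023, 0.001], [0.001, -0.0, -1.0]] yaw 88.65547500119307 [ 0.75  0.49 -0.36  1.97  0.25  0.73  0.22]
```

>>> apply_moves(
  commands=[
    [[0,0,-0.04,0.041,60],[0,0,-0.12,0.041,60],[0,0,-0.19,0.041,60],[0,0,-0.228,0.041,60],[0,0,-0.228,0.041,40],[0,0,-0.228,0.041,20],[0,0,-0.228,0.041,5],[0,0,-0.228,0.041,5]],
  ],
  squeeze=40,
)

```text
t: 11.62
position: [0.4778, -0.3269, 0.1004]
tool_rot: [[-0.094, 0.996, 0.002], [0.996, 0.094, -0.001], [-0.001, 0.001, -1.0]]
contact_force: [-0.4, 1.5, 6.3]
grip_width: 0.0116
finger_force: 41.4
```

>>> apply_moves(
  commands=[
    [[0,0,0.04,0,5],[0,0,0.1,0,5],[0,0,0.18,0,5],[0,0,0.26,0,5],[0.02,0.1,0.3,0,5],[0.06,0.2,0.3,0,5],[0.1,0.32,0.3,0,5],[0.14,0.44,0.3,0,5]],
  ],
)

```text
t: 12.62
position: [0.5471, -0.1068, 0.2498]
tool_rot: [[-0.093, 0.996, 0.001], [0.996, 0.093, -0.0], [-0.001, 0.001, -1.0]]
contact_force: [0.9, 0.3, -1.3]
grip_width: 0.0111
finger_force: 40.2
```

>>> apply_moves(
  commands=[
    [[0.01,0.1,0,-0.029,5],[0.02,0.2,0,-0.029,5],[0.032,0.32,0,-0.029,5],[0.032,0.42,0,-0.029,5],[0.032,0.47,0,-0.029,5],[0.032,0.486,0,-0.029,5],[0.032,0.486,0,-0.029,5]],
  ],
)

```text
t: 13.5
position: [0.5628, 0.1341, 0.2493]
tool_rot: [[-0.003, 1.0, -0.0], [1.0, 0.003, -0.001], [-0.001, -0.0, -1.0]]
contact_force: [-0.2, -0.9, -1.7]
grip_width: 0.0114
finger_force: 40.2
```

Run:
```python
from h import *
w=cam('wrist'); s=w['s']; R=np.array(s['tool_rot']); print(s['position'],'yaw',np.degrees(np.arctan2(R[1,0],R[0,0])),np.round(s['joint_positions'],2))
b=cam('side'); np.save('w6.npy',w,allow_pickle=True); np.save('b6.npy',b,allow_pickle=True)
out=np.zeros((600,800,3),np.uint8); out[:,:450]=cv2.resize(w['pixels'][120:420,160:385],(450,600)); out[:,450:]=cv2.resize(b['pixels'][190:310,205:275],(350,600),interpolation=cv2.INTER_CUBIC)
cv2.imwrite('pics/m6.png',out[:,:,::-1])
```

```text
[0.56275933 0.13411097 0.24930074] yaw 90.16770774396447 [-0.03  0.46 -0.42  1.93  0.25  0.81 -0.59]
```

View pics/m6.png

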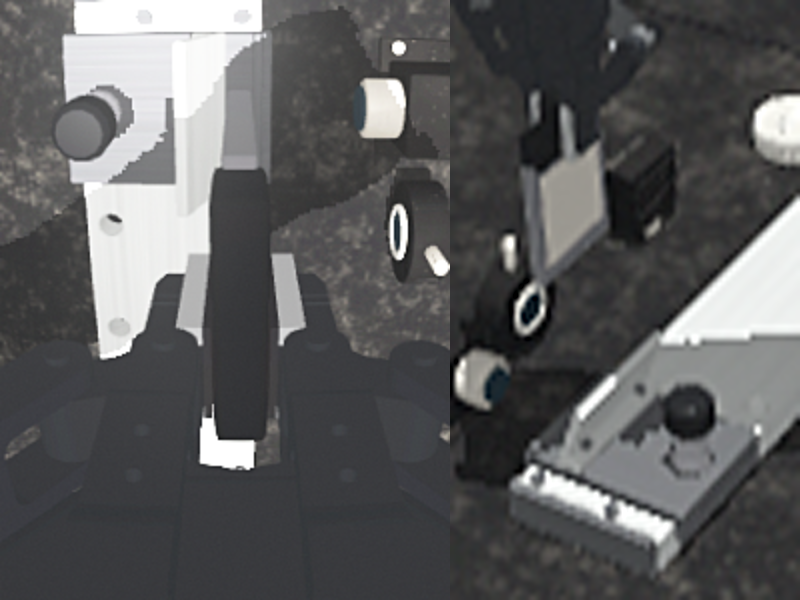

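The plate hangs upright beside the backstop. In the wrist panel its grip is at columns 212–268, the backstop's top edge at (175–187,40–215), and the carriage plate's edges at columns 64 and 271. I'll check the ledge line and the plate's y offset.

Run:
```python
from h import *
w=np.load('w6.npy',allow_pickle=True).item()
f=lambda x,y:(x/2+160-.25,y/2+120-.25)
for n,p,z in [('carr left',(64,60),.032),('carr right/lip',(271,60),.038),('carr top-left',(64,36),.032),('carr bot-left',(72,183),.032),('backstop top left edge top',(174,42),.081),('backstop tl bot',(178,215),.081),('top right edge',(188,42),.081),('bs rt bot',(190,212),.081),('knob',(83,133),.082),('h3',(110,224),.022),('plate foot left?',(213,168),.155),('foot r',(266,168),.155),('grip near end',(214,438),.255),('hole3b',(120,326),.022)]:
    print(n,onz(w,f(*p),z).round(4))
print(proj(w,[.5565,.1363,.032])*2-[320,240],proj(w,[.5565,.1363+.042,.032])*2-[320,240])
print('plate far grip end/pix @z',[ (z,onz(w,f(240,168),z).round(4)[1]) for z in (.231,.243,.255)],[ (z,onz(w,f(240,438),z).round(4)[1]) for z in (.231,.255)])
g=w['pixels'].astype(int).max(2)
for r in (135,150): print(r,g[r,188:300].tolist())
```

```text
carr left [0.4695 0.1648 0.032 ]
carr right/lip [0.5796 0.1646 0.038 ]
carr top-left [0.4701 0.1778 0.032 ]
carr bot-left [0.4696 0.0955 0.032 ]
backstop top left edge top [0.5342 0.1785 0.081 ]
backstop tl bot [0.5342 0.0961 0.081 ]
top right edge [0.5405 0.1785 0.081 ]
bs rt bot [0.54   0.0977 0.081 ]
knob [0.4906 0.1369 0.082 ]
h3 [0.4879 0.067  0.022 ]
plate foot left? [0.5544 0.1426 0.155 ]
foot r [0.5728 0.1427 0.155 ]
grip near end [0.5579 0.109  0.255 ]
hole3b [ 0.489  -0.0024  0.022 ]
[225.77278386 110.55641637] [225.67923215  31.78734904]
plate far grip end/pix @z [(0.231, np.float64(0.1661)), (0.243, np.float64(0.1698)), (0.255, np.float64(0.1735))] [(0.231, np.float64(0.0882)), (0.255, np.float64(0.109))]
135 [98, 96, 98, 99, 105, 102, 104, 105, 98, 180, 255, 255, 255, 255, 255, 255, 255, 255, 255, 255, 255, 255, 255, 255, 255, 255, 255, 255, 255, 255, 255, 255, 255, 255, 255, 255, 255, 255, 255, 255, 255, 255, 255, 255, 255, 255, 255, 255, 255, 255, 255, 255, 255, 255, 255, 255, 255, 255, 255, 255, 255, 255, 255, 255, 255, 255, 255, 255, 255, 255, 255, 255, 255, 255, 255, 255, 255, 255, 255, 255, 255, 255, 255, 255, 255, 255, 255, 255, 255, 255, 255, 255, 255, 255, 255, 255, 255, 255, 255, 255, 255, 255, 211, 112, 124, 130, 131, 110, 93, 96, 96, 97]
150 [99, 102, 101, 140, 230, 237, 233, 233, 232, 233, 233, 234, 234, 233, 234, 233, 233, 234, 233, 234, 233, 234, 233, 234, 234, 233, 234, 234, 234, 234, 235, 234, 234, 235, 235, 235, 235, 235, 235, 235, 236, 236, 236, 236, 235, 238, 238, 238, 238, 237, 237, 238, 238, 237, 237, 237, 237, 235, 255, 255, 255, 255, 255, 255, 255, 248, 250, 249, 250, 251, 251, 251, 250, 251, 250, 249, 249, 251, 250, 249, 250, 251, 250, 251, 245, 240, 248, 192, 129, 138, 141, 140, 142, 140, 139, 139, 139, 140, 131, 135, 139, 139, 138, 127, 132, 134, 132, 128, 91, 87, 88, 87]
```

>>> apply_moves(
  commands=[
    [[0.001,0,-0.06,0,5],[0.001,0,-0.14,0,5],[0.001,0,-0.2,0,5],[0.001,0,-0.228,0,5],[0.001,0,-0.232,0,5],[0.001,0,-0.232,0,5]],
  ],
)

```text
t: 14.35
position: [0.5639, 0.1346, 0.1341]
tool_rot: [[-0.003, 1.0, 0.001], [1.0, 0.003, 0.0], [0.0, 0.001, -1.0]]
contact_force: [0.3, -0.5, -1.7]
grip_width: 0.0113
finger_force: 40.2
```

>>> apply_moves(
  commands=[
    [[0,0,-0.004,0,5],[0,0,-0.006,0,5],[0,0,-0.008,0,5],[0,0,-0.008,0,5]],
  ],
)

```text
t: 14.85
position: [0.5633, 0.1348, 0.1293]
tool_rot: [[-0.003, 1.0, 0.0], [1.0, 0.003, -0.0], [-0.0, 0.0, -1.0]]
contact_force: [-0.1, -0.5, -2.1]
grip_width: 0.0114
finger_force: 40.2
```

Run:
```python
from h import *
w=cam('wrist'); b=cam('side'); s=w['s']; print(s['position'],s['contact_force'])
out=np.zeros((600,800,3),np.uint8); out[:,:450]=cv2.resize(w['pixels'][60:360,160:385],(450,600)); out[:,450:]=cv2.resize(b['pixels'][190:310,205:275],(350,600),interpolation=cv2.INTER_CUBIC)
cv2.imwrite('pics/m7.png',out[:,:,::-1])
```

```text
[0.56328831 0.13475318 0.12930929] [-0.10964993 -0.49164394 -2.14963471]
```

View pics/m7.png

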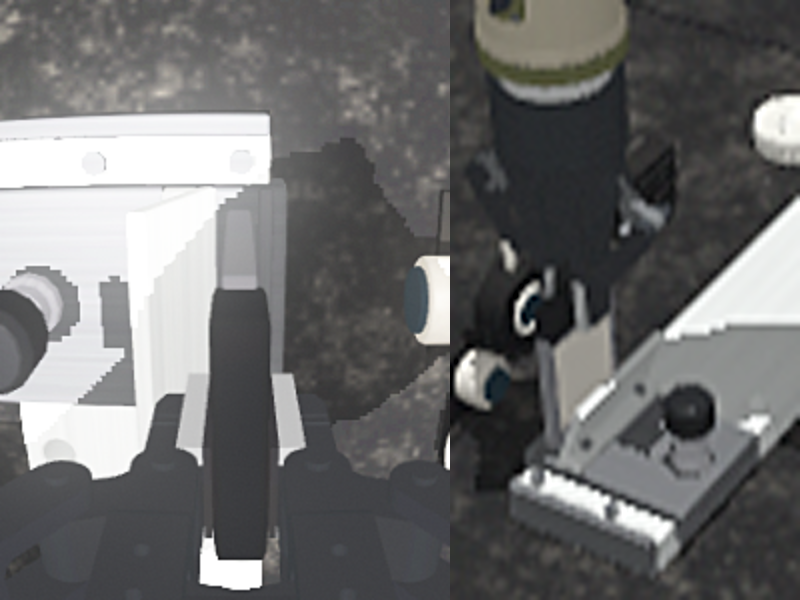

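The plate foot (wrist panel columns 220–255 at row 210) sits between the backstop base (216) and the lip (270–285). I'll ease it down to contact.

>>> apply_moves(
  commands=[
    [[0,0,-0.002,0,5],[0,0,-0.004,0,5],[0,0,-0.006,0,5],[0,0,-0.006,0,5]],
  ],
)

```text
t: 15.45
position: [0.5634, 0.1348, 0.1264]
tool_rot: [[-0.003, 1.0, 0.0], [1.0, 0.003, -0.0], [-0.0, 0.0, -1.0]]
contact_force: [-1.0, -0.8, 1.3]
grip_width: 0.0114
finger_force: 40.5
```

>>> apply_moves(
  commands=[
    [[0,0,-0.001,0,5],[0,0,-0.001,0,14],[0,0,-0.001,0,18],[0,0,-0.001,0,24],[0,0,-0.001,0,24],[0,0,-0.001,0,24]],
  ],
  squeeze=20,
)

```text
t: 16.2
position: [0.5633, 0.1348, 0.1257]
tool_rot: [[-0.003, 1.0, -0.0], [1.0, 0.003, -0.0], [-0.0, -0.0, -1.0]]
contact_force: [-0.1, -0.3, -0.0]
grip_width: 0.0241
finger_force: 0.0
```

>>> apply_moves(
  commands=[
    [[-0.008,0,0.001,0,24],[-0.014,0,0.001,0,24],[-0.02,0,0.001,0,24],[-0.026,0,0.001,0,24],[-0.032,0,0.001,0,24],[-0.038,0,0.001,0,24],[-0.044,0,0.001,0,24],[-0.044,0,0.001,0,24]],
  ],
)

```text
t: 17.2
position: [0.5411, 0.1347, 0.1263]
tool_rot: [[-0.003, 1.0, -0.0], [1.0, 0.003, -0.0], [-0.0, -0.0, -1.0]]
contact_force: [-0.3, -0.2, 0.0]
grip_width: 0.024
finger_force: 0.1
```

>>> apply_moves(
  commands=[
    [[-0.005,0,0,0,24],[-0.01,0,0,0,26],[-0.015,0,0,0,26],[-0.02,0,0,0,26],[-0.022,0,0,0,26],[-0.022,0,0,0,26]],
  ],
)

```text
t: 17.95
position: [0.5303, 0.1348, 0.1263]
tool_rot: [[-0.003, 1.0, 0.0], [1.0, 0.003, -0.0], [-0.0, 0.0, -1.0]]
contact_force: [-0.5, 0.9, 0.6]
grip_width: 0.0257
finger_force: 0.2
```

Run:
```python
from h import *
w=cam('wrist'); b=cam('side'); s=w['s']; print(s['position'],s['contact_force'],s['grip_width'])
out=np.zeros((600,800,3),np.uint8); out[:,:450]=cv2.resize(w['pixels'][60:360,160:385],(450,600)); out[:,450:]=cv2.resize(b['pixels'][190:310,205:275],(350,600),interpolation=cv2.INTER_CUBIC)
cv2.imwrite('pics/m8.png',out[:,:,::-1])
```

```text
[0.53028205 0.13477778 0.1263178 ] [-0.49065043  0.92986941  0.63024528] 0.02573298422787434
```

View pics/m8.png

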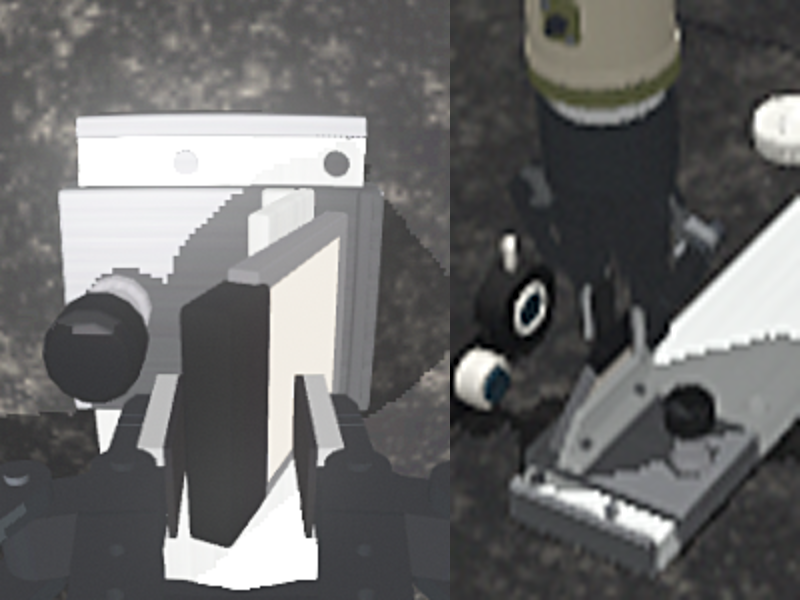

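The plate leans flush along the backstop with its foot on the ledge (wrist panel (345,215)), and the grip is between the open fingers. I'll open wider and retreat upward.

>>> apply_moves(
  commands=[
    [[-0.004,0,0,0,34],[-0.004,0,0,0,44],[-0.004,0,0,0,48],[-0.004,0,0.03,0,48],[-0.004,0,0.08,0,48],[-0.004,0,0.16,0,48],[-0.004,0,0.24,0,48],[-0.004,0,0.3,0,48]],
  ],
)

```text
t: 19.05
position: [0.5284, 0.1349, 0.2792]
tool_rot: [[-0.003, 1.0, 0.002], [1.0, 0.003, 0.001], [0.001, 0.002, -1.0]]
contact_force: [-0.1, -0.1, -0.3]
grip_width: 0.0481
finger_force: 0.0
```

>>> apply_moves(
  commands=[
    [[0,-0.12,0.06,0,48],[0,-0.24,0.06,0,48],[0,-0.36,0.06,0,48],[0,-0.45,0.06,0,48],[0,-0.5,0.06,0,48],[0,-0.5,0.06,0,48]],
  ],
)

```text
t: 19.8
position: [0.5279, -0.1174, 0.3071]
tool_rot: [[0.001, 1.0, 0.0], [1.0, -0.001, -0.001], [-0.001, 0.0, -1.0]]
contact_force: [0.6, 0.9, -0.6]
grip_width: 0.0482
finger_force: 0.0
```

Run:
```python
from h import *
b=cam('side'); a=cam('scene'); s=a['s']; print(s['position'],s['t'])
u,v=proj(a,[.54,.137,.08]).astype(int); print(u,v,a['pixels'].shape)
out=np.zeros((600,800,3),np.uint8); out[:,:400]=cv2.resize(b['pixels'][205:310,200:270],(400,600),interpolation=cv2.INTER_CUBIC)
u0=max(0,u-35);v0=max(0,v-52); out[:,400:]=cv2.resize(a['pixels'][v0:v0+105,u0:u0+70],(400,600),interpolation=cv2.INTER_CUBIC)
cv2.imwrite('pics/m9.png',out[:,:,::-1])
# predictions: flush plate top corners (centre of grip top) and knob
L=np.array([.557,.137,.032]); n=np.array([np.cos(.349),0,np.sin(.349)]); up=np.array([-np.sin(.349),0,np.cos(.349)])
for nm,y in(('topL',.030),('topR',-.030)): print(nm,proj(b,L+up*.1+n*4e-3+[0,y,0]),(proj(b,L+up*.1+n*4e-3+[0,y,0])-[200,205])*400/70)
```

```text
[ 0.52809624 -0.11553258  0.30702656] 19.85
246 170 (420, 560, 3)
topL [233.4239659  258.73152506] [190.99409084 307.03728606]
topR [245.21568554 247.14273005] [258.37534595 240.81560031]
```

View pics/m9.png

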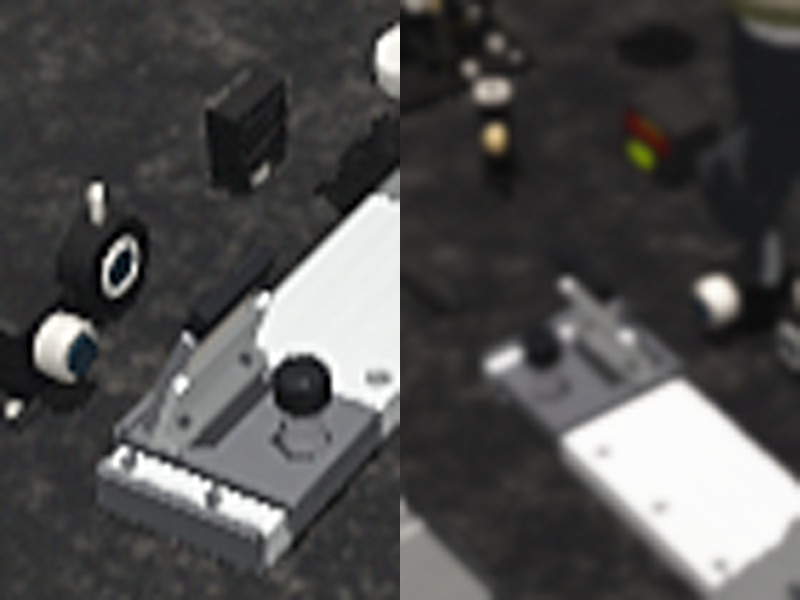

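The side view shows the plate leaning on the backstop, black grip on top from (185,325) to (270,255), which matches the predicted flush pose. The knob is down at hole 4, opposite the camera, and the robot is clear. Handing in.

```bash
python3 -c "
from cell import *
print(hand_in())"
```

```text
the job is handed in; nothing more can be done
None
```

The job is handed in at about 20 s: the plunger is down in hole 4, opposite the camera, and the plate stands by itself on the ledge against the backstop, grip up and in the middle to about 2 mm by my measurements.

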